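Open the ratchet bench clamp

TASK

The glued wooden rule block in the bench clamp is dry, so open the clamp: with a fingertip press down the thumb plate of the ratchet release on the sliding jaw and, keeping it pressed, push the jaw back along its bar until it stands against the stop block. Then let the plate spring up and move clear. Leave the wooden block where it stands on the bar, and neither lift nor knock anything else on the table.

Things in the scene. Friction and masses are not known exactly. Their poses are not given: they have to be found in the camera images.
- clamp: Bench clamp, screwed down: flat steel bar 375 long, 40 wide, 12 thick, top 46 mm above the table, ratchet teeth (8 mm pitch) underneath. Grey iron fixed jaw at one end (60 wide, top 85 mm up) and sliding jaw. Origin at table level under the bar's centre line; x along the bar the way the sliding jaw opens, z up. Bar from x = -160 to 215 mm; fixed jaw's grip face at x = -122 mm.
- jaw (a joint): The sliding jaw's travel along the bar in m: 0 = gripping the block (every start), growing as it is pushed back along the clamp's +x. It slides with about 3 N of friction. The ratchet lets it back only while the release is pressed 4 mm or more; otherwise it gives less than 2 mm. Once pushed back it stays where it is left.
- release (a joint): How far the thumb plate is pressed down, in m: 0 = up, 0.008 = bottom stop. Sprung: about 2.5 N to start, 4 N at 4 mm, 6 N at 8 mm. The pawl is out of the teeth from 3.5 mm on. When let go it springs up; if the pawl then lies on a tooth it may rest up to 3.3 mm down.
- thumb_plate (a point): Centre of the top of the release's thumb plate: bright knurled steel, 44 mm along the bar, 36 across, 68 mm above the table when up. Moves with the jaw. It lies in an open-sided saddle 64 mm long between the back of the jaw plate (30 mm from this point, top 88 mm up) and the upright push lug (face 34 mm from this point on the clamp's +x side), both iron.
- jaw_lug (a point): Point on the push lug of the sliding jaw: on the middle of its upright face that looks back at the thumb plate, 80 mm above the table. The lug is 54 mm wide, 14 mm thick, its top 94 mm above the table; a fingertip that holds the plate down can push the jaw back against this face.
- jaw_rear (a point): Middle of the rear end face of the sliding jaw's casting (the end that meets the stop block), 46 mm above the table, moves with the jaw; 60 mm from the thumb plate's centre along +x of the clamp.
- stop_block: Dark steel stop block 20 mm thick, 64 wide, saddled on the bar behind the sliding jaw and locked by a brass thumbscrew (top 81 mm above the table); it does not move. Origin in the plane of its front face (the face the jaw comes up against), at table level; x as the clamp's x. The jaw can travel 75 to 125 mm before it meets it.
- rule_block: The glued block held in the clamp: light wood, 54 mm along the bar, 90 across, 45 high, with an 8 mm slot along its top; it stands loose on the bar between the jaws. Origin at the centre of its underside, x along the bar.
- weight_large: Green enamelled iron weight with a knob, diameter 54, height 78 mm. Bystander. Origin at the centre of its underside.
- weight_small: Green enamelled iron weight with a knob, diameter 42, height 62 mm. Bystander. Origin at the centre of its underside.
- lens_holder: Steel lens holder: round foot 68 mm wide, ring with a lens, 127 mm tall. Bystander. Origin at the centre of its underside.
- glue_bottle: White plastic glue bottle, diameter 52, height 120 mm. Bystander. Origin at the centre of its underside.
- beaker: Glass beaker, diameter 68 at the rim, height 85 mm. Bystander. Origin at the centre of its underside.
- retort_stand: Cast iron retort stand, foot 130 x 210 mm, rod 484 mm tall, with a brass screw clamp holding an upright glass tube. Bystander at the far right. Origin at the centre of its underside.

How it is judged:
On the way, in this order (a step that is already met when the one before it is completed fails the run):
1. the thumb plate is pressed down while the jaw is still at the block (value of joint release above 0.0036 m and value of joint jaw below 0.03 m), for 0.05 s.
2. the jaw is pushed back against the stop block (x of jaw_rear in the frame of stop_block above -0.005 m), for 0.1 s.
At the end, for the whole second after the job is handed in: The sliding jaw stands within 6 mm of the stop block, the thumb plate has sprung up (less than 3.6 mm down), and the wooden block stands on the bar within 12 mm of where it was (x of jaw_rear in the frame of stop_block above -0.006 m and value of joint release below 0.0036 m and distance of rule_block from where it was at the start of the episode below 0.012 m); the robot touches nothing.
It fails at once if the wooden block is lifted, tipped or shifted more than 12 mm (distance of rule_block from where it was at the start of the episode above 0.012 m or angle between rule_block's own z axis and vertical above 0.2 rad).
It fails at once if a bystander is lifted or shifted more than 20 mm (distance of any of weight_large, weight_small, lens_holder, glue_bottle, beaker, retort_stand from where it was at the start of the episode above 0.02 m).
It fails at once if a bystander is tipped (angle between any of weight_large, weight_small, lens_holder, glue_bottle, beaker's own z axis and vertical above 0.35 rad or angle between retort_stand's own z axis and vertical above 0.2 rad).
It also fails if it takes over 32 s, if anything falls off the work surface, if the arm or the gripper's body presses on something with over 40 N, if the wrist force passes 120 N, or if a joint passes its speed limit or range.

ROBOT

A 6-joint arm with a two-finger parallel gripper is mounted at the origin on the work surface. World frame = base frame: x ahead of the robot, y to its left, z up, the work surface at z = 0. Lengths are in m, angles in rad, forces in N, time in s.
With the tool pointing down it reaches from about 0.4 to 0.925 m from the base axis. Payload 3.4 kg.
Tool frame: the origin (TCP) lies at the very end of the fingers, on their centre line; the grasp point (between the pads) lies 19 mm behind it; z points along the fingers, y is the direction in which the jaws open and shut (so a half turn about z gives the same grasp; the last joint's range is limited). The gripper opens to 85 mm and grips with 20 to 120 N. Pads are 22 mm wide; open, the fingers measure 114 mm over their backs; the gripper's body (76 mm by 85 mm) begins 54 mm behind the grasp point. The pads swing forward as they close: fully open they stand 13 mm farther back than shut.
Start: joints at [1.22, 0.307, 1.506, -0, 1.328, -0.073], TCP at [0.157, 0.553, 0.231] pointing down, gripper open.
Joint ranges: [-3.12, 3.12], [-1.05, 2.28], [0.14, 2.33], [-1.42, 4.57], [0.1, 2.73], [-2.68, 2.68]. Speed limits (rad/s): [2.57, 2.57, 3.14, 3.14, 3.14, 3.14].

INTERFACE

Orientations are given as a unit quaternion [w, x, y, z].
In Python, from cell import get_state, read_camera, finish_job gives the robot as it stands.
- The arm moves only by the shell command python3 -m jog 'ROWS' [FORCE]. ROWS is JSON, a list that holds one entry, the list of rows, each a list of 7 numbers: the shift along the tool's x, y, z in mm, then the turn, a rotation vector about the tool's x, y, z in rad, then the opening, from -1 (shut) to 1 (fully open). A call has 1 to 8 rows; each row shifts and turns the commanded pose from where the row before left it, along the tool's axes as they then stand; what a row does not reach is not made up. A row lasts 1/8 s, in which the tool goes at most 62.5 mm and 10.7 degrees, less where a joint would pass 70% of its speed; a pose out of reach is approached as far as the arm can. A call with a gripper value outside its range is refused whole. The fingers move at their own pace and stop on an object; FORCE is the grip in N (left out, the last holds). Time passes only in rows, so rows that do not move let the fingers close. It gives the time, the measured TCP pose, the force and the opening at its end, in the units of the state.
- get_state(): the state, without advancing time (a new reading comes with each control period).
- read_camera(name): name is "scene" or "top"; returns a dict with "image" (480x640x3 uint8, red, green, blue), "fx", "fy", "cx", "cy" (pixels), "dist_coeffs" ([k1, k2, p1, p2, k3] as OpenCV has them; the pictures are not rectified), "origin" and "rotation" of the camera in the world. Camera axes: x right, y down, z forward; pixel columns grow to the right and rows downward; lengths in m; the calibration is good to about 2 mm. A picture is of the moment at which its call begins. There is no depth.
- finish_job(): hands the job in, once; it reports no verdict.
The state is a dict: "time": time; "q": joint angles; "dq": joint speeds; "joint_torque": joint torques, N m; "tool_pos": TCP position; "tcp_rot": TCP orientation; "force": force on the tool from outside, world axes, zero at the start; "ft_torque": the same for the moment, N m; "finger_gap": finger opening in m.
Only numpy, scipy, OpenCV 4.12 (cv2) and the standard library are available. Lean on these libraries where they do the work, as an engineer would, in place of code of your own. Each camera call takes 0.05 s, during which the arm holds its last target.

## Working session

There is one attempt and no reset: what is moved stays moved. The work goes in short steps, Python scripts to look and compute and a shell command to move; the robot and the scene stay as the last step left them, time stands still between calls to the robot, and variables do not carry over. Pictures are saved under pics/ and viewed, and the job is handed in when it is done.

```bash
mkdir -p pics; python3 - <<'E'
from cell import *
import cv2
s=get_state();print(s)
for n in("scene","top"):
    c=read_camera(n);cv2.imwrite(f"pics/{n}0.png",c["image"][:,:,::-1]);print({k:v for k,v in c.items() if k!="image"})
E
```

```text
{'time': 0.0, 'q': array([ 1.22051691e+00,  3.07580579e-01,  1.50762905e+00, -2.80591486e-05,
        1.32837743e+00, -7.34888431e-02]), 'dq': array([ 6.28996540e-04, -2.12523727e-04, -2.07011064e-04,  1.40062670e-03,
       -3.75676483e-04,  7.50035522e-05]), 'joint_torque': array([-1.56237256e-03, -4.57545805e+01, -2.51920956e+01, -2.61977366e-04,
        1.31722630e-02, -3.04918586e-06]), 'tool_pos': array([0.1569285 , 0.55248004, 0.2303934 ]), 'tcp_rot': array([-1.96402307e-04,  1.37950506e-01,  9.90438622e-01, -9.77764228e-04]), 'force': array([0.17670363, 0.0592048 , 0.08465559]), 'ft_torque': array([-0.03714248, -0.01802637,  0.02395188]), 'finger_gap': 0.08523206680507737}
{'fx': 530.3634692031458, 'fy': 530.3634692031458, 'cx': 324.38833732188505, 'cy': 233.40656565229924, 'dist_coeffs': array([-0.03430013,  0.        ,  0.        ,  0.        ,  0.        ]), 'origin': array([0.96377852, 0.56589684, 0.76425729]), 'rotation': array([-0.10666357,  0.21877496,  0.88892771, -0.38803083])}
{'fx': 513.3503612530609, 'fy': 513.3503612530609, 'cx': 315.82396721696426, 'cy': 238.87650848010063, 'dist_coeffs': array([-0.13638373,  0.        ,  0.        ,  0.        ,  0.        ]), 'origin': array([ 0.4836414 , -0.08236072,  1.19165369]), 'rotation': array([-0.02687604,  0.70890536, -0.70368401,  0.03949274])}
```

View pics/scene0.png

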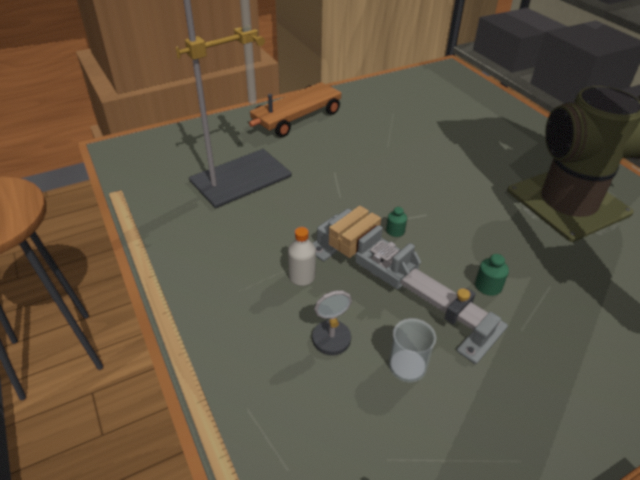

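View pics/top0.png

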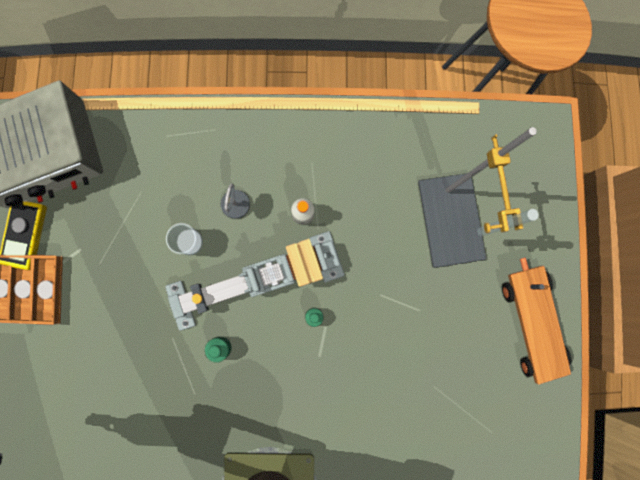

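The top view shows the clamp from the fixed jaw (~330,255) to the stop block (~197,298). The thumb plate is at ~(271,270). I'll zoom in next.

```bash
python3 - <<'E'
import cv2
a=cv2.imread("pics/top0.png")[215:345,150:360];cv2.imwrite("pics/topz.png",cv2.resize(a,None,fx=3.8,fy=3.8,interpolation=cv2.INTER_CUBIC))
a=cv2.imread("pics/scene0.png")[195:365,300:520];cv2.imwrite("pics/scenez.png",cv2.resize(a,None,fx=3.5,fy=3.5,interpolation=cv2.INTER_CUBIC))
E
```

```text
(no output)
```

View pics/topz.png

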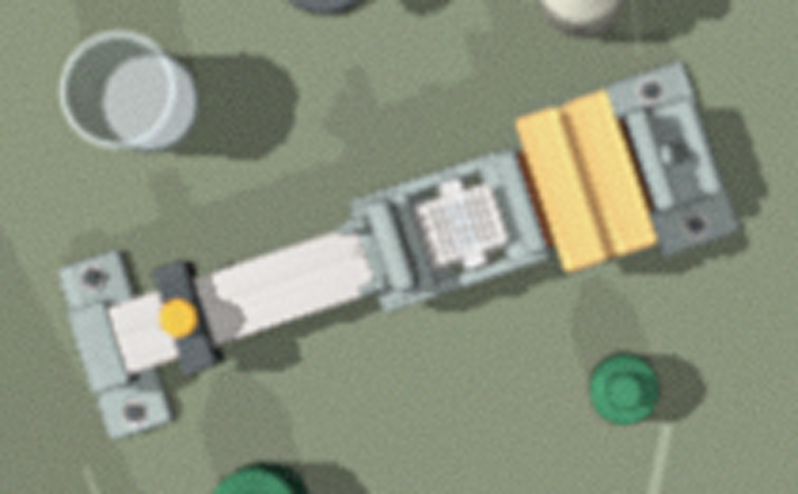

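View pics/scenez.png

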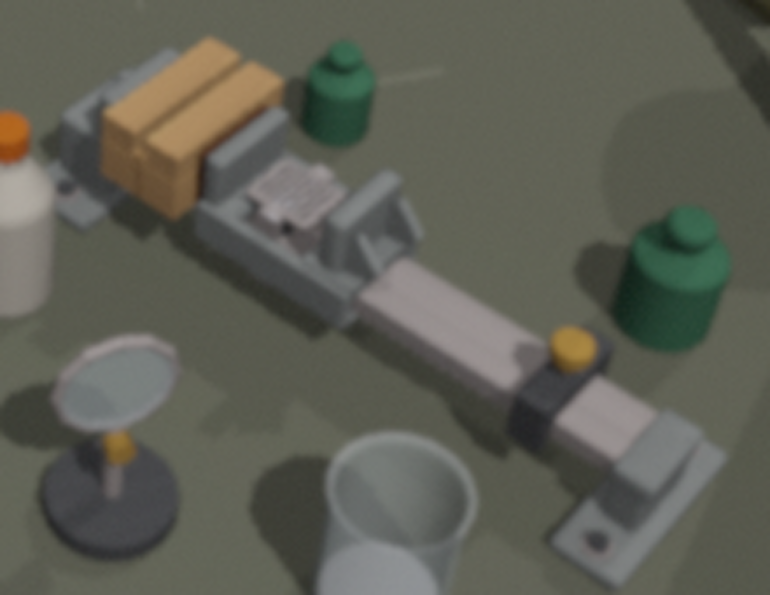

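```bash
cat > h.py <<'E'
import numpy as np,cv2
from scipy.spatial.transform import Rotation as R
from cell import *
def cam(n):
    c=read_camera(n);return c
def K(c): return np.array([[c['fx'],0,c['cx']],[0,c['fy'],c['cy']],[0,0,1]])
def rot(c): q=np.array(c['rotation']); return R.from_quat(q[[1,2,3,0]]).as_matrix()
def back(c,uv,z):
    p=cv2.undistortPoints(np.array(uv,float).reshape(-1,1,2),K(c),c['dist_coeffs']).reshape(-1,2)
    d=np.c_[p,np.ones(len(p))]@rot(c).T
    return c['origin']+d*((z-c['origin'][2])/d[:,2])[:,None]
def proj(c,P):
    P=np.atleast_2d(P);m=rot(c).T
    return cv2.projectPoints(P,cv2.Rodrigues(m)[0],-m@c['origin'],K(c),c['dist_coeffs'])[0].reshape(-1,2)
E
python3 - <<'E'
from h import *
np.set_printoptions(precision=4,suppress=True)
t=cam("top");s=cam("scene")
tz=lambda *p:np.array(p)/3.8+[150,215]
sz=lambda *p:np.array(p)/3.5+[300,195]
print("plate",back(t,tz((461,222)),.068),back(s,sz((298,190)),.068))
print("screw",back(t,tz((179,318)),.081),back(s,sz((574,340)),.081))
w=back(t,tz((516,122),(606,90),(656,243),(567,271)),.091);print("wood",w,w.mean(0))
d=(w[0]-w[1]);d2=(w[3]-w[2]);d3=w[1]-w[2];d4=w[0]-w[3];print(np.degrees([np.arctan2(d[1],d[0]),np.arctan2(d2[1],d2[0]),np.arctan2(d3[1],d3[0])+np.pi/2,np.arctan2(d4[1],d4[0])+np.pi/2]))
l=back(t,tz((358,207),(385,296)),.094);print('lug top rear',l)
pl=back(s,sz((330,197),(397,171),(345,320),(252,195)),.09)
st=back(t,tz((187,262),(215,357)),.06);print("stop",st)
E
```

```text
plate [[ 0.5129 -0.0053  0.068 ]] [[ 0.5123 -0.0055  0.068 ]]
screw [[0.4564 0.1539 0.081 ]] [[0.4571 0.1559 0.081 ]]
wood [[ 0.5691 -0.0372  0.091 ]
 [ 0.5877 -0.088   0.091 ]
 [ 0.5013 -0.1168  0.091 ]
 [ 0.4853 -0.0668  0.091 ]] [ 0.5358 -0.0772  0.091 ]
[110.1216 107.8354 108.4586 109.4581]
lug top rear [[0.5201 0.051  0.094 ]
 [0.4704 0.035  0.094 ]]
stop [[0.4883 0.1543 0.06  ]
 [0.4337 0.1368 0.06  ]]
```

```bash
python3 -m jog '[[[0,0,0,0,0,0.16,-1],[0,0,0,0,0,0.16,-1],[0,0,0,0,0,0.16,-1],[0,0,0,0,0,0.16,-1],[0,0,0,0,0,0.16,-1],[0,0,0,0,0,0.156,-1],[0,0,0,0,0,0,-1]]]' 40
cat >> h.py <<'E'
ANG=np.radians(109.3); EX=np.array([np.cos(ANG),np.sin(ANG),0]); PL=np.array([.5127,-.0054,.068])
def rel():
    s=get_state();q=s['tcp_rot'];m=R.from_quat(np.array(q)[[1,2,3,0]]).as_matrix()
    d=s['tool_pos']-PL
    print('t',s['time'],'rel along,across,z mm',np.round([d@EX*1e3,d@np.array([EX[1],-EX[0],0])*1e3,s['tool_pos'][2]*1e3],1),'F',np.round(s['force'],2),'gap',round(s['finger_gap'],4),'x ang',np.degrees(np.arctan2(m[1,0],m[0,0])),'tilt',np.round(m[:,2],3))
    return s,m
def to(al,ac,z):
    s,m=rel();g=PL+EX*al+np.array([EX[1],-EX[0],0])*ac;g[2]=z
    print('tool shift mm',np.round(m.T@(g-s['tool_pos'])*1e3,1))
E
python3 -c "
from h import *
to(.012,0,.150)"
```

```text
time: 1.08
tool_pos: [0.1571, 0.553, 0.2311]
tcp_rot: [0.0, 0.577, 0.816, -0.0]
force: [-0.5, 0.3, -1.0]
finger_gap: -0.0003
t 1.075 rel along,across,z mm [ 644.5 -151.1  231.1] F [-0.48  0.28 -0.96] gap -0.0003 x ang 109.46325344788137 tilt [-0. -0. -1.]
tool shift mm [-632.9  149.3   81.3]
```

```bash
python3 -m jog '[[[-40,18,0,0,0,0,-1],[-40,18,0,0,0,0,-1],[-40,18,0,0,0,0,-1],[-40,18,0,0,0,0,-1],[-40,18,0,0,0,0,-1],[-40,18,0,0,0,0,-1],[-40,18,0,0,0,0,-1],[-40,18,0,0,0,0,-1]]]'
python3 -m jog '[[[-40,1,0,0,0,0,-1],[-40,1,0,0,0,0,-1],[-40,1,0,0,0,0,-1],[-40,1,0,0,0,0,-1],[-40,1,0,0,0,0,-1],[-40,0,0,0,0,0,-1],[-40,0,0,0,0,0,-1],[-33,0,0,0,0,0,-1]]]'
python3 -c "
from h import *
to(.012,0,.110)"
```

```text
time: 2.08
tool_pos: [0.4, 0.2979, 0.2314]
tcp_rot: [0.0, 0.577, 0.817, 0.0]
force: [0.9, 0.9, -0.1]
finger_gap: 0.0003
time: 3.08
tool_pos: [0.508, 0.0038, 0.2313]
tcp_rot: [0.0, 0.577, 0.817, 0.0]
force: [-0.1, 1.5, -0.8]
finger_gap: 0.0001
t 3.075 rel along,across,z mm [ 10.2  -1.4 231.3] F [-0.06  1.46 -0.78] gap 0.0001 x ang 109.51962334086424 tilt [ 0. -0. -1.]
tool shift mm [  1.8   1.3 121.3]
```

```bash
python3 -m jog '[[[2,1,30,0,0,0,-1],[0,0,30,0,0,0,-1],[0,0,30,0,0,0,-1],[0,0,26,0,0,0,-1],[0,0,0,0,0,0,-1],[0,0,0,0,0,0,-1]]]'
python3 - <<'E'
from h import *
to(.012,0,.075)
s=get_state()
for n,(x0,y0,x1,y1,f) in dict(scene=(300,150,520,320,3.5),top=(150,215,360,345,3.8)).items():
    c=cam(n);print(n,(proj(c,s['tool_pos'])-[x0,y0])*f)
    cv2.imwrite(f"pics/{n}1.png",cv2.resize(c['image'][y0:y1,x0:x1,::-1],None,fx=f,fy=f,interpolation=cv2.INTER_CUBIC))
E
```

```text
time: 3.82
tool_pos: [0.5086, 0.0075, 0.1161]
tcp_rot: [0.0, 0.578, 0.816, 0.0]
force: [0.3, -0.3, -0.6]
finger_gap: 0.0001
t 3.825 rel along,across,z mm [ 13.5   0.4 116.1] F [ 0.31 -0.26 -0.56] gap 0.0001 x ang 109.44334138313751 tilt [ 0.001 -0.    -1.   ]
tool shift mm [-1.5 -0.5 41.1]
scene [[326.59225905 294.42582359]]
top [[431.64607646 227.27116547]]
```

View pics/scene1.png

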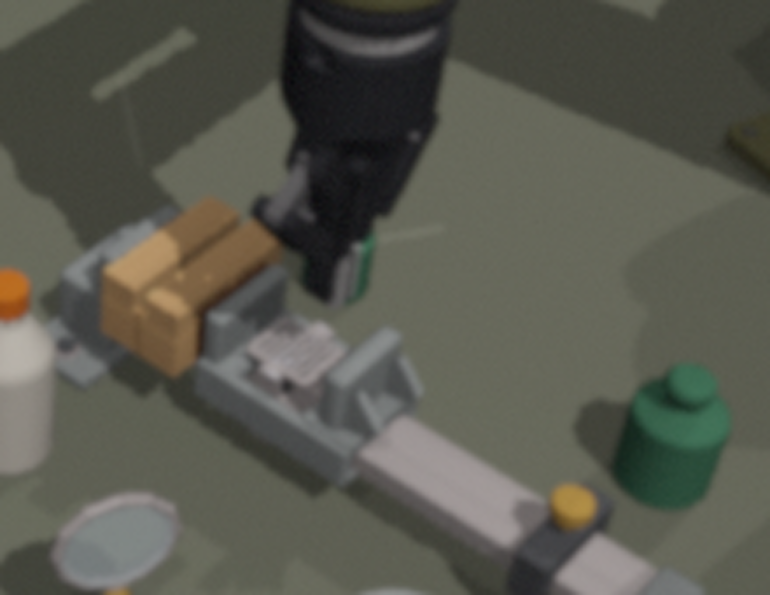

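The closed fingertip is at about (333,298) in the crop, and its projected position is (327,294), so it is above the plate as intended. Next I descend and press.

```bash
python3 -m jog '[[[-1,0,15,0,0,0,-1],[0,0,15,0,0,0,-1],[0,0,10,0,0,0,-1],[0,0,0,0,0,0,-1],[0,0,0,0,0,0,-1]]]'
python3 -c "
from h import *
to(.012,0,.062)"
```

```text
time: 4.55
tool_pos: [0.5084, 0.0066, 0.0752]
tcp_rot: [-0.0, 0.578, 0.816, -0.0]
force: [0.6, 0.3, 0.1]
finger_gap: 0.0001
t 4.55 rel along,across,z mm [12.8 -0.1 75.2] F [0.58 0.3  0.13] gap 0.0001 x ang 109.36969187611571 tilt [-0.  0. -1.]
tool shift mm [-0.8  0.1 13.2]
```

```bash
python3 -m jog '[[[0,0,5,0,0,0,-1],[0,0,3,0,0,0,-1],[0,0,2,0,0,0,-1],[0,0,2,0,0,0,-1],[0,0,1,0,0,0,-1],[0,0,0,0,0,0,-1],[0,0,0,0,0,0,-1]]]'
python3 -c "
from h import *
to(.012,0,.062)"
```

```text
time: 5.42
tool_pos: [0.5085, 0.0066, 0.0625]
tcp_rot: [0.0, 0.578, 0.816, 0.0]
force: [-0.3, -0.6, 5.0]
finger_gap: 0.0001
t 5.425 rel along,across,z mm [12.7 -0.  62.5] F [-0.31 -0.62  5.03] gap 0.0001 x ang 109.36423387687572 tilt [ 0.001 -0.    -1.   ]
tool shift mm [-0.7  0.   0.5]
```

The force reads 5 N, which means about 6 mm pressed. Now I slide towards the lug.

```bash
python3 -m jog '[[[3,0,0.5,0,0,0,-1],[3,0,0,0,0,0,-1],[3,0,0,0,0,0,-1],[3,0,0,0,0,0,-1],[4,0,0,0,0,0,-1],[5,0,0,0,0,0,-1]]]'
python3 - <<'E'
from h import *
to(.123,0,.062)
E
```

```text
time: 6.18
tool_pos: [0.5018, 0.0261, 0.062]
tcp_rot: [0.001, 0.578, 0.816, -0.0]
force: [1.2, -3.9, 4.2]
finger_gap: 0.0
t 6.175 rel along,across,z mm [33.4  0.1 62. ] F [ 1.21 -3.86  4.18] gap 0.0 x ang 109.38043815720096 tilt [ 0.001 -0.001 -1.   ]
tool shift mm [89.6  0.  -0.1]
```

It reads about 4 N horizontally and 4.2 N vertically. The jaw is sliding with the plate held down, so I continue.

```bash
python3 -m jog '[[[8,0,0.3,0,0,0,-1],[10,0,0,0,0,0,-1],[10,0,0,0,0,0,-1],[10,0,0,0,0,0,-1],[10,0,0,0,0,0,-1],[10,0,0,0,0,0,-1],[8,0,0,0,0,0,-1],[5,0,0,0,0,0,-1]]]'
python3 - <<'E'
from h import *
to(.123,0,.062)
s=get_state()
for n,(x0,y0,x1,y1,f) in dict(scene=(300,150,520,320,3.5),top=(150,215,360,345,3.8)).items():
    c=cam(n)
    cv2.imwrite(f"pics/{n}2.png",cv2.resize(c['image'][y0:y1,x0:x1,::-1],None,fx=f,fy=f,interpolation=cv2.INTER_CUBIC))
E
```

```text
time: 7.18
tool_pos: [0.4786, 0.0936, 0.0618]
tcp_rot: [0.001, 0.578, 0.816, 0.0]
force: [0.8, -2.9, 5.6]
finger_gap: -0.0002
t 7.175 rel along,across,z mm [104.7   0.5  61.8] F [ 0.77 -2.86  5.6 ] gap -0.0002 x ang 109.40651040642882 tilt [ 0.002 -0.    -1.   ]
tool shift mm [18.3 -0.5 -0.2]
```

View pics/scene2.png

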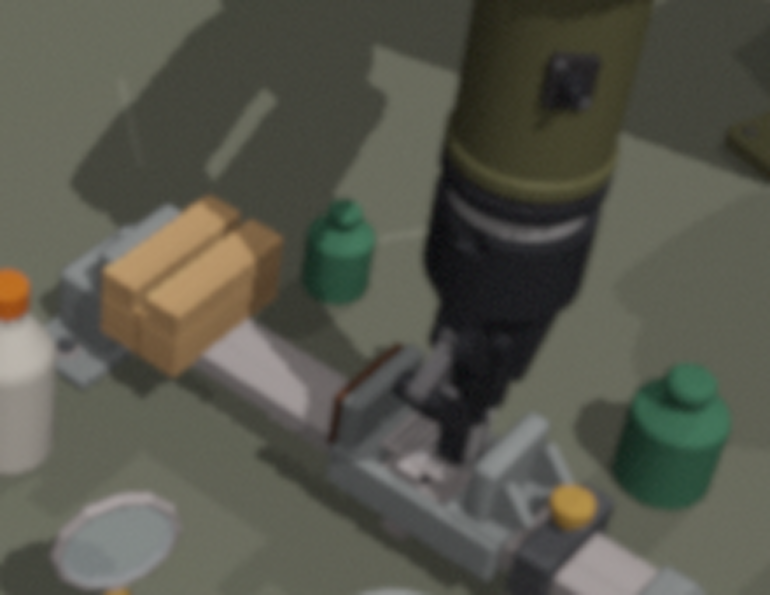

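The jaw has moved back and the block is still in place. The jaw's rear is at ~(505,560), close to the stop at ~(515,540). I continue in small steps until the force rises.

```bash
python3 -m jog '[[[4,0,0,0,0,0,-1],[4,0,0,0,0,0,-1],[3,0,0,0,0,0,-1],[2,0,0,0,0,0,-1]]]'
python3 -c "
from h import *
to(.123,0,.062)"
```

```text
time: 7.78
tool_pos: [0.4744, 0.1054, 0.0618]
tcp_rot: [0.001, 0.578, 0.816, 0.0]
force: [1.3, -3.9, 4.8]
finger_gap: 0.0002
t 7.775 rel along,across,z mm [117.3   0.5  61.8] F [ 1.33 -3.91  4.85] gap 0.0002 x ang 109.40390076602297 tilt [ 0.002 -0.001 -1.   ]
tool shift mm [ 5.7 -0.5 -0.2]
```

```bash
python3 -m jog '[[[2,0,0,0,0,0,-1],[2,0,0,0,0,0,-1],[1,0,0,0,0,0,-1],[1,0,0,0,0,0,-1],[0,0,0,0,0,0,-1]]]'
python3 -c "
from h import *
to(.123,0,.062)"
```

```text
time: 8.4
tool_pos: [0.4724, 0.1108, 0.0618]
tcp_rot: [0.001, 0.578, 0.816, 0.0]
force: [2.0, -4.7, 4.9]
finger_gap: 0.0001
t 8.4 rel along,across,z mm [123.    0.4  61.8] F [ 1.95 -4.69  4.93] gap 0.0001 x ang 109.40991671835444 tilt [ 0.002 -0.001 -1.   ]
tool shift mm [ 0.  -0.4 -0.2]
```

```bash
python3 -m jog '[[[1,0,0,0,0,0,-1],[1,0,0,0,0,0,-1],[1,0,0,0,0,0,-1],[0,0,0,0,0,0,-1]]]'
python3 -c "
from h import *
to(.123,0,.062)"
```

```text
time: 8.9
tool_pos: [0.4725, 0.1108, 0.0618]
tcp_rot: [0.003, 0.577, 0.817, -0.001]
force: [3.4, -17.1, 4.9]
finger_gap: -0.0001
t 8.9 rel along,across,z mm [123.    0.4  61.8] F [  3.39 -17.12   4.88] gap -0.0001 x ang 109.5252696473315 tilt [ 0.004 -0.006 -1.   ]
tool shift mm [ 0.  -0.4 -0.2]
```

The finger has stalled at 123.0 mm and the force has risen to 17 N, so the jaw is against the stop. I unload, lift and move clear.

```bash
python3 -m jog '[[[-3,0,0,0,0,0,-1],[0,0,-3,0,0,0,-1],[0,0,-4,0,0,0,-1],[-2,0,-6,0,0,0,-1],[-4,0,-15,0,0,0,-1],[0,0,-30,0,0,0,-1],[0,0,-40,0,0,0,-1],[0,0,-40,0,0,0,-1]]]'
python3 -m jog '[[[0,-60,0,0,0,0,-1],[0,-50,0,0,0,0,-1],[-40,0,0,0,0,0,-1],[0,0,0,0,0,0,-1],[0,0,0,0,0,0,-1]]]'
python3 - <<'E'
from h import *
rel()
for n,(x0,y0,x1,y1,f) in dict(scene=(300,195,520,365,3.5),top=(150,215,360,345,3.8)).items():
    c=cam(n)
    cv2.imwrite(f"pics/{n}3.png",cv2.resize(c['image'][y0:y1,x0:x1,::-1],None,fx=f,fy=f,interpolation=cv2.INTER_CUBIC))
E
```

```text
time: 9.9
tool_pos: [0.4721, 0.1064, 0.2002]
tcp_rot: [-0.001, 0.578, 0.816, -0.0]
force: [0.6, 1.1, 0.1]
finger_gap: -0.0002
time: 10.52
tool_pos: [0.3825, 0.0321, 0.1994]
tcp_rot: [-0.001, 0.578, 0.816, 0.0]
force: [0.0, 0.3, -0.2]
finger_gap: 0.0
t 10.525 rel along,across,z mm [  78.4 -110.5  199.4] F [ 0.02  0.3  -0.23] gap 0.0 x ang 109.3200088753319 tilt [-0.001  0.001 -1.   ]
```

View pics/scene3.png

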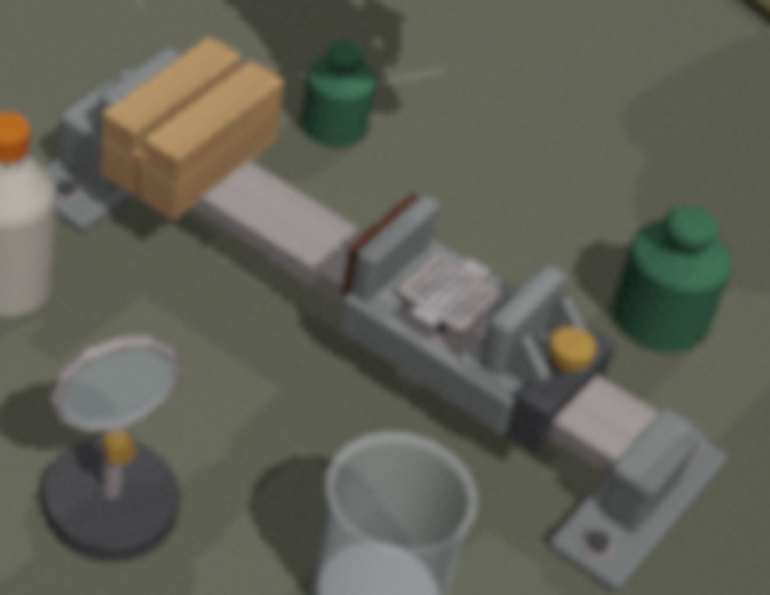

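View pics/top3.png

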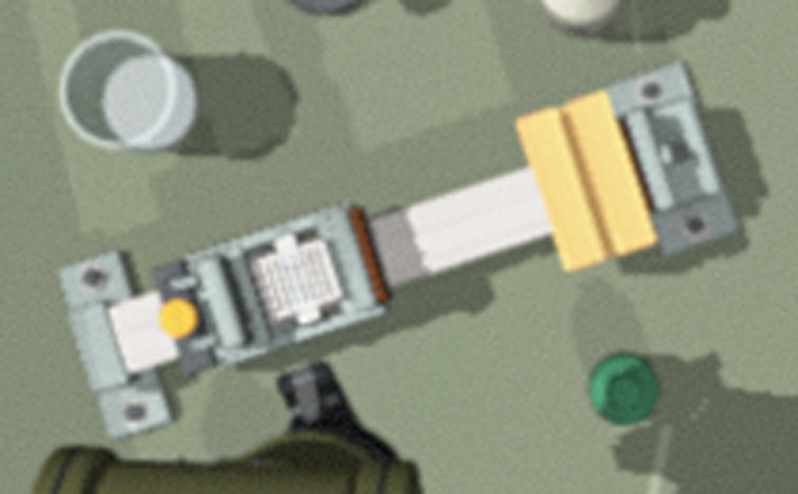

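The jaw's rear now meets the stop at ~(515,420) in the scene crop, and the block looks unmoved. I check the plate's height and travel numerically before handing in.

```bash
python3 - <<'E'
from h import *
t=cam("top");s=cam("scene")
for z in(.068,.060):
    for b in(back(t,np.array([(296,279)])/3.8+[150,215],z),back(s,np.array([(449,292)])/3.5+[300,195],z)):
        d=b[0]-PL; print(z,b[0],'travel',d@EX,'across',d@[EX[1],-EX[0],0])
a=cv2.imread('pics/topz.png').astype(int)[80:280,510:665];b=cv2.imread('pics/top3.png').astype(int)[80:280,510:665]
print('wood shift px',cv2.phaseCorrelate(a.mean(2),b.mean(2)))
finish_job()
E
```

```text
0.068 [0.47928431 0.08925351 0.068     ] travel 0.10037843482072759 across -0.00025341138134340216
0.068 [0.48401857 0.09275771 0.068     ] travel 0.10212096031588046 across 0.005372978364223112
0.06 [0.47925329 0.09047534 0.06      ] travel 0.10154185199083482 across 0.00012114351985624391
0.06 [0.47850613 0.08732134 0.06      ] travel 0.09881205023179668 across -0.001626470791560357
wood shift px ((0.20556808230203671, -0.03101610609724048), 0.3562986042100606)
the job is handed in; nothing more can be done
```

The clamp is open and the job is handed in. The one check I couldn't settle is whether the thumb plate sprang all the way up.

I pressed the plate with the closed fingertip to about 6 mm (5 N) and kept it pressed while I pushed the lug back. The jaw stalled after about 100 mm and the push force rose to 17 N. I then eased off, lifted and moved clear at about 10.5 s.

**Last checks:**
- **Jaw:** the pictures show its rear against the stop block. The two cameras put the travel at 100–102 mm, against about 100 mm expected to the stop.
- **Wooden block:** it showed no visible shift, only about 0.2 px in the enlarged view, though that match was weak.
- **Bystanders:** those in the last close-up crops look unmoved. The retort stand is outside those crops and was not re-checked, but the arm did not go near it.
- **Robot:** it is clear of everything and the wrist force reads about zero.
- **Thumb plate:** it looks up in the pictures, but the hand-picked pixels disagree. The cameras differ by about 5.6 mm across the bar if I assume it is fully up, and by only about 2 mm if I assume it is fully down. So the numbers don't confirm that it is up. It may be resting partly down on a tooth, or my pixel picks may be off.

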